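# Fit the crank to the hand mill and wind it two turns

### The arm

A 7-joint arm with a two-finger parallel gripper is mounted at the origin on a cart in front of the work surface, level with it; the furniture and walls round the work are solid. World frame = base frame: x ahead of the robot, y to its left, z up, the work surface at z = 0. Lengths are in m, angles in rad, forces in N, time in s.
With the tool pointing down it reaches from about 0.4 to 0.85 m from the base axis. Payload 4.5 kg.
Tool frame: the origin (TCP) lies midway between the tips of the shut fingers; the grasp point (between the pads) lies r.grip_point_offset behind it (r.grip_point_offset is the distance from the TCP to the grasp point, in m); z points along the fingers, y is the line along which they close (so a half turn about z gives the same grasp; the last joint's range is limited). The gripper opens to 88 mm and grips with 3 to 60 N. Pads are 18 mm wide; open, the fingers measure 123 mm over their backs; the gripper's body (75 mm by 187 mm) begins 45 mm behind the grasp point.
Start: joints at [1.219, 0.689, -0.195, 1.565, 0.157, 0.902, -0.215], TCP at [0.235, -0.579, 0.239] pointing down, gripper open.
Joint ranges: [-3.01, 3.01], [-0.46, 2.08], [-1.47, 1.51], [0.13, 2.56], [-1, 4.14], [0.04, 2.09], [-2.66, 2.66]. Speed limits (rad/s): [2.57, 2.57, 3.14, 3.14, 3.14, 3.14, 3.14].

### API

Orientations are given as a unit quaternion [x, y, z, w].
In Python, from plant import r gives the robot as it stands.
- The arm moves only by the shell command python3 -m jog 'ROWS' [FORCE]. ROWS is JSON, a list of rows, each an object of numbers: "wx", "wy", "wz": the turn, a rotation vector about the world's x, y, z as a fraction of full scale; "dx", "dy", "dz": the shift along the world's x, y, z as a fraction of full scale; "hand": the closure, from 0 (fully open) to 1 (shut). In form: [{"wx": .., "wy": .., "wz": .., "dx": .., "dy": .., "dz": .., "hand": ..}, ...]. A call has 1 to 5 rows; each row shifts and turns the commanded pose from where the row before left it; what a row does not reach is not made up. Full scale, the value 1, is 0.25 m for a shift and 2 rad for a turn. A row lasts 1/12 s, in which the tool goes at most 41.7 mm and 7.16 degrees, less where a joint would pass 70% of its speed; a pose out of reach is approached as far as the arm can. A call with a number of a shift or a turn outside -1 to 1 is refused whole. A call with a gripper value outside its range is refused whole. The fingers move at their own pace and stop on an object; FORCE is the grip in N (left out, the last holds). Time passes only in rows, so rows that do not move let the fingers close. It gives the time, the measured TCP pose, the force, the opening and the grip force at its end, in the units of the state.
- r.get_state(): the state, without advancing time (a new reading comes with each control period).
- r.snapshot(name): name is "side" or "top" or "wrist"; returns the picture (384x512x3 uint8, red, green, blue); there is no depth.
- r.camera_info(name): a dict with "mtx" (3x3 intrinsics, pixels), "k1" (the pictures are not rectified: a ray, as slopes to the right and down, at radius r is drawn at 1 + k1 r^2 times it, then the intrinsics apply), "R" (3x3) and "t" (3): a world point X has camera coordinates R X + t. Camera axes: x right, y down, z forward; pixel columns grow to the right and rows downward; lengths in m; the calibration is good to about 2 mm. A picture is of the moment at which its call begins: read the wrist's pose just before it. camera_info takes no time and is no camera call; for the wrist camera it gives the pose at the moment of the call.
- r.finish_job(): hands the job in; it is judged then, once.
Trained networks look in the newest picture that a camera, given by its name, has taken for a name from the list of things; names that differ only in an ending like _2 or _b are one class to them, and where a whole thing is asked for, a point or a joint stands for the part that bears it (a point fixed in the world has none). Each returns a list of dicts, best first, with "p" (0 to 1); they miss things now and then, are a little off and sometimes report something else, mostly with a low value. They report only what shows in the picture. A call takes as long as a camera call. They do not tell look-alikes from the thing itself.
- r.search_frame(camera, query): "bbox" ([left, top, right, bottom] in pixels, round what is visible of it).
- r.masks_of(camera, query): "region" (384x512 bool, what is visible of it) and "bbox" ([left, top, right, bottom] in pixels, round what is visible of it).
The state is a dict: "clock": time; "q": joint angles; "qd": joint speeds; "joint_torque": joint torques, N m; "tool_pos": TCP position; "eef_rot": TCP orientation; "contact_force": force on the tool from outside, world axes, zero at the start; "moment": the same for the moment, N m; "opening": opening from 0.0 (shut) to 1.0 (fully open); "finger_force": force on a finger pad.
Only numpy, scipy, OpenCV 4.12 (cv2) and the standard library are available. Lean on these libraries where they do the work, as an engineer would, in place of code of your own. Each camera call takes 0.05 s, during which the arm holds its last target. There are 200 camera calls.

### The job

The hand mill has just been cleaned and its crank lies beside it. Fit the crank's square socket onto the square shaft on top of the mill until it is fully home, then wind it clockwise (seen from above) for at least two full turns so the burrs are run in. Leave the crank seated on the mill, let go, and leave the spice jar, the tin and the salt shaker standing where they are.

Things in the scene. Friction and masses are not known exactly. Their poses are not given: they have to be found in the camera images.
- mill: Round hand mill, white glazed body on a black rubber foot 124 mm across, steel lid whose top is 97.5 mm above the worktop; wooden drawer front with a small steel knob on its own -x side, reaching 78 mm from the axis. It does not shift. Origin: on its axis at the worktop; z up. The shaft stands on the axis.
- shaft_collar (a point): Centre of the top of the shaft's round collar (38 mm across, 10 high), 108 mm above the worktop. The steel shaft rises 24 mm from here: 18 mm at 16 mm square, then tapering to 9 mm square. The x and y axes are square to the shaft's flats and turn with it; z up. The seated crank's hub rests on this collar.
- mill_shaft (a joint): Turn of the mill's shaft about its vertical axis, rad, 0 at the start, growing clockwise seen from above, without end stops; about 0.1 N m of friction keeps it where it is left.
- crank: Steel crank, about 0.25 kg, standing on its hub, knob up, on the worktop left or right of the mill. Hub 34 x 34 mm, 40 mm tall; a flat arm 16 mm wide, 29 to 37 mm above the underside, leaves its +x face; the knob stands up at the arm's end, its axis 75 mm from the hub's. Origin: centre of the hub's underside; z up; x along the arm to the knob, y across two free hub faces.
- socket_top (a point): End of the square socket in the crank's hub, on the hub's axis, 28 mm above its underside. The socket is 18 mm wide, open at the underside, its walls parallel to the hub's faces: it fits the shaft in any of four quarter turns with 1 mm clearance a side, so about 8 degrees of play. Axes as the crank's. A good height to grip the hub, 34 mm across its y faces.
- knob_mid (a point): Middle of the crank's wooden knob, on its axis, 59 mm above the hub's underside (167 mm above the worktop with the crank seated). The knob is 23 mm across and 42 mm tall (its lower end 38, its top 80 mm above the hub's underside), and spins freely on the arm about its upright axis.
- spice_jar: Glass spice jar with black cap, 41 mm across, 105 mm tall, on the other side of the mill from the crank. Origin: centre of its underside. Leave alone.
- tuna_tin: Low round tin, 86 mm across, 40 mm tall, well to the right of the mill. Origin: centre of its underside. Leave alone.
- salt_shaker: Salt shaker, 44 mm across, 90 mm tall, behind and right of the mill. Origin: centre of its underside. Leave alone.
Not all that is in view belongs to the job. What is shaped like the crank but black or turquoise is not meant. Leave any orange or turquoise look-alike of the mill alone.

How it is judged:
By the outcome, as a careful person would: the job done as asked, in the order asked, and still so for the second after the job is handed in, with the robot touching nothing.
It also fails if it takes over 72 s, if anything falls off the work surface, if the arm or the gripper's body presses on something with over 40 N, if the wrist force passes 120 N, or if a joint passes its speed limit or range.

## Working session

There is one attempt and no reset: what is moved stays moved. The work goes in short steps, Python scripts to look and compute and a shell command to move; the robot and the scene stay as the last step left them, time stands still between calls to the robot, and variables do not carry over. Pictures are saved under pics/ and viewed, at most 10 in all, crops included, and the job is handed in when it is done.

```bash
mkdir -p pics; cat > h.py <<'E'
import numpy as np, cv2
from plant import r
from scipy.spatial.transform import Rotation as Rn
def save(n,f,box=None,s=1):
    im=r.snapshot(n)[...,::-1]
    if box: im=im[box[1]:box[3],box[0]:box[2]]
    im=cv2.resize(im,None,fx=s,fy=s,interpolation=cv2.INTER_CUBIC); cv2.imwrite('pics/'+f,im)
def ray(c,uv):
    K=np.array(c['mtx']);k=c['k1'];d=np.array([(uv[0]-K[0,2])/K[0,0],(uv[1]-K[1,2])/K[1,1]]);s=d.copy()
    for _ in range(20): s=d/(1+k*(s@s))
    R=np.array(c['R']);t=np.array(c['t']); return -R.T@t, R.T@np.array([s[0],s[1],1])
def at_z(c,uv,z):
    o,d=ray(c,uv); return o+d*(z-o[2])/d[2]
def proj(c,X):
    K=np.array(c['mtx']);p=np.array(c['R'])@np.array(X)+np.array(c['t']);s=p[:2]/p[2];s=s*(1+c['k1']*(s@s)); return K[:2,:2]@s+K[:2,2]
E
python3 - <<'E'
from h import *
a=r.snapshot('top');b=r.snapshot('side')
cv2.imwrite('pics/a.png',np.hstack([a,b])[...,::-1][:, :]) 
im=cv2.imread('pics/a.png');cv2.imwrite('pics/a.png',cv2.resize(np.vstack([im[:,:512],im[:,512:]]),(400,600)))
cv2.imwrite('pics/top.png',a[...,::-1]);cv2.imwrite('pics/side.png',b[...,::-1])
for n in('top','side'):
    c=r.camera_info(n);print(n,-np.array(c['R']).T@c['t'],c['k1'],c['mtx'][0])
    for q in('mill','crank','spice_jar','tuna_tin','salt_shaker','shaft_collar','knob_mid'):
        print(n,q,[(round(x['p'],2),np.round(x['bbox']).astype(int).tolist()) for x in r.search_frame(n,q)])
print(r.get_state(),r.grip_point_offset)
E
```

```text
top [ 0.42559558 -0.12139369  1.44645706] -0.10468476416399743 [379.72191094   0.         250.10237851]
top mill [(0.84, [246, 188, 280, 223]), (0.71, [307, 205, 344, 241]), (0.62, [206, 158, 236, 195])]
top crank [(0.65, [176, 194, 194, 218]), (0.51, [138, 197, 159, 222]), (0.46, [208, 235, 237, 244])]
top spice_jar []
top tuna_tin [(0.68, [345, 168, 368, 192])]
top salt_shaker [(0.7, [347, 167, 369, 190])]
top shaft_collar [(0.56, [210, 166, 224, 177]), (0.43, [260, 196, 266, 209])]
top knob_mid []
side [0.07895554 0.58375402 0.75960008] 0.03799081194326508 [364.41662559   0.         256.47581408]
side mill [(0.94, [199, 201, 237, 253]), (0.86, [258, 190, 301, 236]), (0.73, [312, 157, 355, 201])]
side crank [(0.87, [165, 305, 192, 340]), (0.63, [200, 201, 235, 252]), (0.62, [203, 272, 242, 292]), (0.57, [275, 240, 306, 290])]
side spice_jar [(0.65, [280, 164, 293, 191])]
side tuna_tin [(0.78, [298, 145, 321, 166]), (0.32, [182, 322, 194, 335])]
side salt_shaker [(0.78, [228, 173, 240, 199])]
side shaft_collar [(0.56, [328, 158, 340, 170]), (0.48, [206, 204, 224, 220])]
side knob_mid [(0.56, [296, 246, 307, 259]), (0.53, [183, 322, 192, 340])]
{'clock': 0.8, 'q': array([ 1.21882546,  0.68908561, -0.19464505,  1.56530654,  0.15732672,
        0.9025043 , -0.21509223]), 'qd': array([ 0.00018365,  0.00105519, -0.00104045,  0.00012973,  0.00063303,
       -0.00010841, -0.00020256]), 'joint_torque': array([ 1.22508527e-04, -5.27435446e+01, -1.26689997e+00, -1.53737801e+01,
       -5.18867362e-02, -8.45622162e-04,  6.14222699e-05]), 'tool_pos': array([ 0.23521857, -0.57907054,  0.23875111]), 'eef_rot': array([9.81447322e-01, 1.91731980e-01, 1.67544850e-05, 3.99432129e-05]), 'contact_force': array([-0.02964876,  0.2682377 ,  0.89422822]), 'moment': array([-0.0244454 ,  0.02978016,  0.03409912]), 'finger_force': 0.0, 'opening': 0.9964107509199197} 0.0187
```

View pics/top.png

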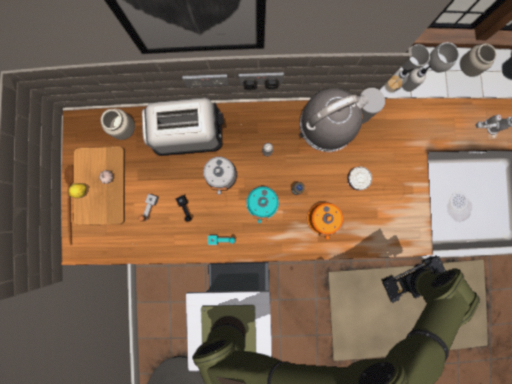

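View pics/side.png

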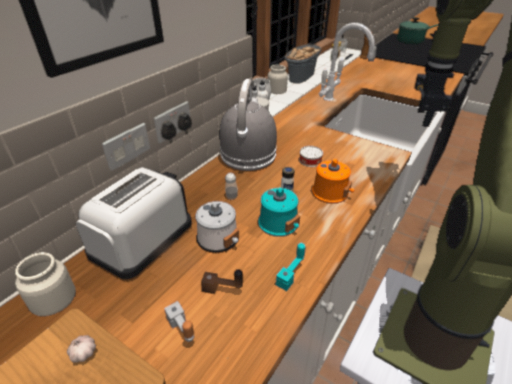

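Top view: the mills are white (220,173), turquoise (262,202) and orange (326,218). The cranks are steel with a wooden knob (149,207), black (184,207) and turquoise (221,240). The white mill and the steel crank fit the description. I'll confirm this in one enlarged crop.

```bash
python3 - <<'E'
from h import *
s=r.snapshot('side')[190:350,150:310,::-1];t=r.snapshot('top')[140:240,130:230,::-1]
cv2.imwrite('pics/crop.png',np.hstack([cv2.resize(s,(400,400),interpolation=2),cv2.resize(t,(400,400),interpolation=2)]))
c=r.camera_info('top')
for n,uv,z in [('hub',(151,199),.04),('knob',(146,216),.08),('milltop',(219.5,172),.115),('jar',(297,187),.1),('salt',(268,148),.085),('black',(184,207),.03),('turq',(221,240),.03),('turqmill',(262,202),.1),('tin',(360,178),.04)]:
    print(n,at_z(c,uv,z).round(3))
c=r.camera_info('side')
for n,uv,z in [('hub',(174,308),.04),('knobtop',(187,325),.08),('shafttop',(214,206),.132),('jar',(288,170),.105)]:
    print('side',n,at_z(c,uv,z).round(3))
E
```

```text
hub [0.508 0.275 0.04 ]
knob [0.444 0.283 0.08 ]
milltop [0.592 0.008 0.115]
jar [ 0.533 -0.266  0.1  ]
salt [ 0.678 -0.167  0.085]
black [0.475 0.152 0.03 ]
turq [0.348 0.016 0.03 ]
turqmill [ 0.483 -0.14   0.1  ]
tin [ 0.564 -0.509  0.04 ]
side hub [0.511 0.275 0.04 ]
side knobtop [0.436 0.307 0.08 ]
side shafttop [0.59  0.025 0.132]
side jar [ 0.531 -0.27   0.105]
```

View pics/crop.png

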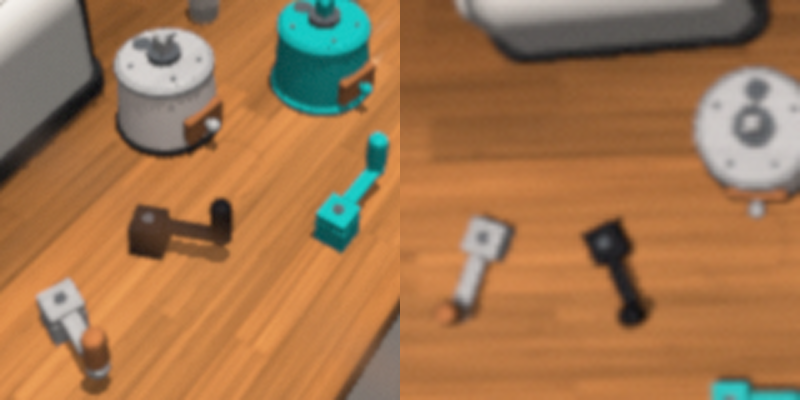

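The crop confirms it: the steel crank with the wooden knob has its hub at (151,199) in the top view, and the white mill's shaft is at about (219,171). I'll move above the crank and turn the tool on the way.

```bash
python3 -m jog '[{"dx":0.08,"dy":0.11,"dz":0.05,"wz":0.06},{"dx":0.08,"dy":0.11,"dz":0.05,"wz":0.06},{"dx":0.08,"dy":0.11,"dz":0.05,"wz":0.06},{"dx":0.08,"dy":0.11,"dz":0.05,"wz":0.06},{"dx":0.08,"dy":0.11,"dz":0.05,"wz":0.06}]'
python3 -m jog '[{"dx":0.08,"dy":0.11,"dz":0.05,"wz":0.06},{"dx":0.08,"dy":0.11,"dz":0.05,"wz":0.06},{"dx":0.06,"dy":0.14,"wz":0.06},{"dx":0.06,"dy":0.14,"wz":0.06},{"dx":0.04,"dy":0.15,"wz":0.06}]'
python3 -m jog '[{"dx":0.04,"dy":0.15,"wz":0.06},{"dx":0.04,"dy":0.15,"wz":0.06},{"dx":0.02,"dy":0.15,"wz":0.06},{"dx":0.02,"dy":0.15,"wz":0.06},{"dy":0.15,"wz":0.06}]'
python3 -m jog '[{"dy":0.15,"wz":0.06},{"dy":0.15,"wz":0.06},{"dy":0.15,"wz":0.06},{"dy":0.15,"wz":0.06},{"dy":0.15}]'
```

```text
invalid input
invalid input
invalid input
invalid input
```

```bash
python3 -m jog '[{"wx":0,"wy":0,"wz":0.06,"dx":0.08,"dy":0.11,"dz":0.05,"hand":0},{"wx":0,"wy":0,"wz":0.06,"dx":0.08,"dy":0.11,"dz":0.05,"hand":0},{"wx":0,"wy":0,"wz":0.06,"dx":0.08,"dy":0.11,"dz":0.05,"hand":0},{"wx":0,"wy":0,"wz":0.06,"dx":0.08,"dy":0.11,"dz":0.05,"hand":0},{"wx":0,"wy":0,"wz":0.06,"dx":0.08,"dy":0.11,"dz":0.05,"hand":0}]'
```

```text
clock: 1.32
tool_pos: [0.3359, -0.4402, 0.302]
eef_rot: [0.88, 0.476, -0.0, 0.0]
contact_force: [-0.2, -0.9, 0.2]
opening: 1.003
finger_force: 0.0
```

```bash
python3 -m jog '[{"wx":0,"wy":0,"wz":0.06,"dx":0.08,"dy":0.12,"dz":0.03,"hand":0},{"wx":0,"wy":0,"wz":0.06,"dx":0.08,"dy":0.12,"dz":0.03,"hand":0},{"wx":0,"wy":0,"wz":0.06,"dx":0.08,"dy":0.14,"dz":0,"hand":0},{"wx":0,"wy":0,"wz":0.06,"dx":0.06,"dy":0.14,"dz":0,"hand":0},{"wx":0,"wy":0,"wz":0.06,"dx":0.06,"dy":0.14,"dz":0,"hand":0}]'
python3 -m jog '[{"wx":0,"wy":0,"wz":0.06,"dx":0.04,"dy":0.15,"dz":0,"hand":0},{"wx":0,"wy":0,"wz":0.06,"dx":0.04,"dy":0.15,"dz":0,"hand":0},{"wx":0,"wy":0,"wz":0.06,"dx":0.04,"dy":0.15,"dz":0,"hand":0},{"wx":0,"wy":0,"wz":0.06,"dx":0,"dy":0.15,"dz":0,"hand":0},{"wx":0,"wy":0,"wz":0.06,"dx":0,"dy":0.15,"dz":0,"hand":0}]'
python3 -m jog '[{"wx":0,"wy":0,"wz":0.06,"dx":0,"dy":0.15,"dz":0,"hand":0},{"wx":0,"wy":0,"wz":0.06,"dx":0,"dy":0.15,"dz":0,"hand":0},{"wx":0,"wy":0,"wz":0.06,"dx":0,"dy":0.15,"dz":0,"hand":0},{"wx":0,"wy":0,"wz":0.06,"dx":0,"dy":0.15,"dz":0,"hand":0},{"wx":0,"wy":0,"wz":0,"dx":0,"dy":0,"dz":0,"hand":0}]'
python3 - <<'E'
from h import *
c=r.camera_info('wrist');s=r.get_state();print(s['q'].round(2),-np.array(c['R']).T@c['t'],np.array(c['R']).round(3).tolist(),c['mtx'][0])
for n,X in [('crank',(.508,.275,.04)),('mill',(.59,.015,.13))]: print(n,proj(c,X))
E
```

```text
clock: 1.73
tool_pos: [0.426, -0.2749, 0.3167]
eef_rot: [0.7, 0.714, 0.0, 0.001]
contact_force: [-0.1, -1.5, -0.3]
opening: 1.0
finger_force: 0.0
clock: 2.15
tool_pos: [0.4555, -0.0872, 0.3165]
eef_rot: [0.457, 0.889, 0.0, 0.0]
contact_force: [1.1, 0.0, -0.5]
opening: 1.003
finger_force: 0.0
clock: 2.57
tool_pos: [0.455, 0.0694, 0.3176]
eef_rot: [0.228, 0.974, 0.004, 0.001]
contact_force: [0.2, 0.5, 0.4]
opening: 1.001
finger_force: 0.0
[ 0.35  0.48 -0.91  1.91  0.45  0.97  0.35] [0.38224924 0.10460161 0.46456926] [[0.444, 0.896, 0.008], [0.85, -0.424, 0.311], [0.282, -0.132, -0.95]] [296.33749049   0.         258.62405366]
crank [401.52953197 123.15589398]
mill [265.79438667 274.95053047]
```

```bash
python3 - <<'E'
from h import *
c=r.camera_info('wrist');im=r.snapshot('wrist');np.save('w1.npy',im)
import pickle;pickle.dump(c,open('w1.pkl','wb'))
a=cv2.resize(im[60:200,320:480,::-1],None,fx=2.5,fy=2.5,interpolation=2);b=cv2.resize(im[200:340,180:340,::-1],None,fx=2.5,fy=2.5,interpolation=2)
cv2.imwrite('pics/w1.png',np.hstack([a,b]))
E
```

```text
(no output)
```

View pics/w1.png

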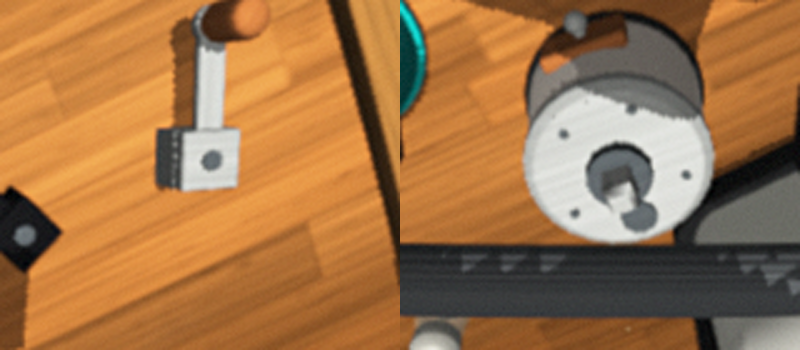

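The left crop shows the steel crank's hub top centred at about pixel (404.4,123.6), with its arm running up to the knob base at about (403,71). The right crop shows the white mill with its collar at about (267.6,269). I'll compute positions and overlay models to check the shaft's yaw.

```bash
python3 - <<'E'
from h import *
import pickle
c=pickle.load(open('w1.pkl','rb'));im=np.load('w1.npy')
f=lambda x,y,ox:(ox+x/2.5,)
P=lambda x,y:(320+x/2.5,60+y/2.5)
cor=[at_z(c,P(*p),.04)[:2] for p in [(182,130),(240,128),(238,188),(180,190)]]
h=np.mean(cor,0);print('hub',h,[np.linalg.norm(cor[i]-cor[i-1]).round(4) for i in range(4)])
print('edges deg',[np.degrees(np.arctan2(*(cor[i]-cor[i-1])[::-1])).round(1) for i in range(4)])
kb=at_z(c,P(208,27),.038)[:2];print('knobbase',kb,np.linalg.norm(kb-h),np.degrees(np.arctan2(*(kb-h)[::-1])))
kt=at_z(c,P(240,20),.08)[:2];print('knobtop',kt,np.linalg.norm(kt-h),np.degrees(np.arctan2(*(kt-h)[::-1])))
col=at_z(c,(180+219/2.5,200+173/2.5),.108);lid=at_z(c,(180+219/2.5,200+159/2.5),.0975);print('collar',col,'lid',lid)
big=cv2.resize(im[255:301,244:298,::-1],None,fx=7,fy=7,interpolation=2)
out=[big]
o2=big.copy()
def dr(img,X,Y):
    a=(proj(c,X)-[244,255]+.5)*7;b=(proj(c,Y)-[244,255]+.5)*7
    cv2.line(img,tuple(map(int,a)),tuple(map(int,b)),(0,0,255),1)
m=col[:2];yaw=np.radians(0)
for t in np.linspace(0,2*np.pi,40): dr(o2,[m[0]+.019*np.cos(t),m[1]+.019*np.sin(t),.108],[m[0]+.019*np.cos(t+.16),m[1]+.019*np.sin(t+.16),.108])
for (a,za),(b,zb) in [((8,.108),(8,.126)),((8,.126),(4.5,.132))]:
  for i in range(4):
    q=lambda s,k:[m[0]+s*1.414e-3*np.cos(yaw+k*np.pi/2+np.pi/4),m[1]+s*1.414e-3*np.sin(yaw+k*np.pi/2+np.pi/4)]
    dr(o2,q(a,i)+[za],q(b,i)+[zb]);dr(o2,q(b,i)+[zb],q(b,i+1)+[zb])
cv2.imwrite('pics/sh.png',np.hstack([big,o2]))
E
```

```text
hub [0.51038676 0.27816607] [np.float64(0.0341), np.float64(0.0342), np.float64(0.0344), np.float64(0.035)]
edges deg [np.float64(158.9), np.float64(66.6), np.float64(-19.9), np.float64(-113.7)]
knobbase [0.44156425 0.30147409] 0.07266224674793267 161.29037674704327
knobtop [0.4394738  0.29829596] 0.07371472108316264 164.15247589617786
collar [0.59633182 0.01546593 0.108     ] lid [0.59427986 0.01687797 0.0975    ]
```

View pics/sh.png

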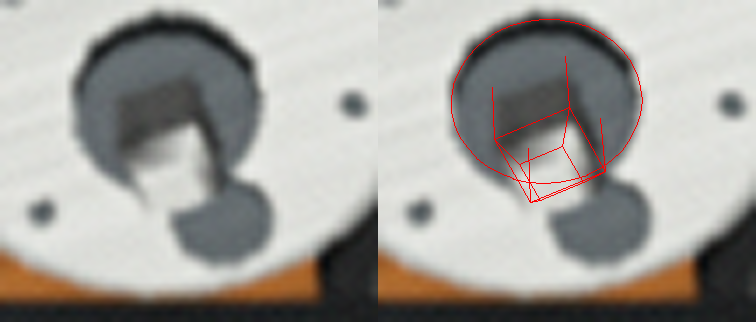

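The hub is 34 mm across as it should be. The shaft's yaw is still ambiguous at this resolution, so I'll take a closer look over the mill.

```bash
python3 -m jog '[{"wx":0,"wy":0,"wz":0,"dx":0.13,"dy":-0.05,"dz":-0.05,"hand":0},{"wx":0,"wy":0,"wz":0,"dx":0.13,"dy":-0.05,"dz":-0.05,"hand":0},{"wx":0,"wy":0,"wz":0,"dx":0.13,"dy":-0.05,"dz":-0.05,"hand":0},{"wx":0,"wy":0,"wz":0,"dx":0.13,"dy":-0.05,"dz":-0.05,"hand":0},{"wx":0,"wy":0,"wz":0,"dx":0.12,"dy":-0.05,"dz":-0.05,"hand":0}]'
python3 -m jog '[{"wx":0,"wy":0,"wz":0,"dx":0,"dy":0,"dz":0,"hand":0},{"wx":0,"wy":0,"wz":0,"dx":0,"dy":0,"dz":0,"hand":0},{"wx":0,"wy":0,"wz":0,"dx":0,"dy":0,"dz":0,"hand":0}]'
python3 - <<'E'
from h import *
c=r.camera_info('wrist');im=r.snapshot('wrist');np.save('w2.npy',im)
import pickle;pickle.dump(c,open('w2.pkl','wb'))
u,v=proj(c,(.596,.015,.115)).astype(int);print(u,v, -np.array(c['R']).T@c['t'])
cv2.imwrite('pics/w2.png',cv2.resize(im[v-50:v+50,u-65:u+65,::-1],None,fx=6,fy=6,interpolation=2))
E
```

```text
clock: 3.03
tool_pos: [0.6168, -0.0046, 0.2526]
eef_rot: [0.237, 0.971, -0.001, 0.0]
contact_force: [0.5, 0.0, -0.0]
opening: 0.998
finger_force: 0.0
clock: 3.28
tool_pos: [0.6145, -0.0021, 0.2536]
eef_rot: [0.236, 0.972, -0.0, -0.001]
contact_force: [-0.9, -0.2, -0.0]
opening: 0.997
finger_force: 0.0
265 155 [0.54298517 0.03531001 0.40065567]
```

View pics/w2.png

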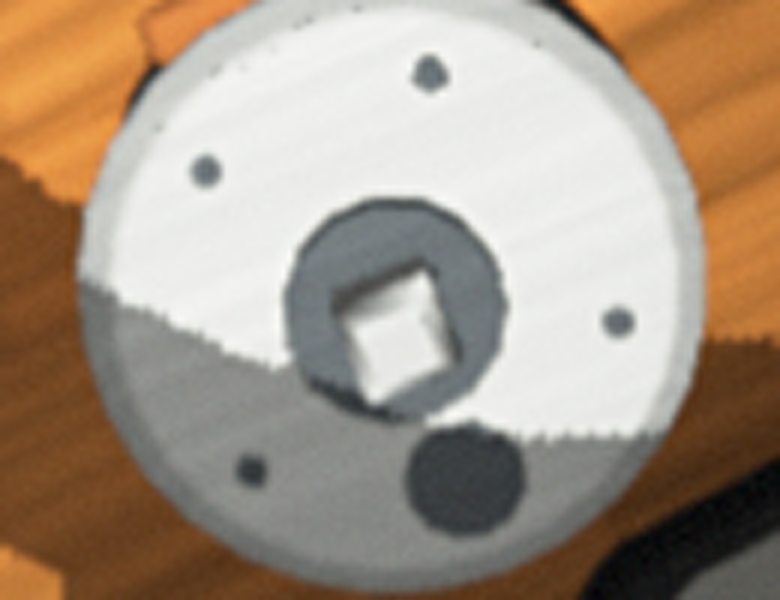

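The close view shows the square shaft clearly. Crop corners at the 16 mm shoulder are about (340,318), (432,275), (462,362) and (372,405), with the collar centred at about (396,309).

```bash
python3 - <<'E'
from h import *
import pickle
c=pickle.load(open('w2.pkl','rb'))
P=lambda x,y:(200+(x-2.5)/6,105+(y-2.5)/6)
cor=[at_z(c,P(*p),.126)[:2] for p in [(340,318),(432,275),(462,362),(372,405)]]
print('shaft',np.mean(cor,0),[np.linalg.norm(cor[i]-cor[i-1]).round(4) for i in range(4)],[np.degrees(np.arctan2(*(cor[i]-cor[i-1])[::-1])).round(1) for i in range(4)])
b=[at_z(c,P(*p),.108)[:2] for p in [(330,300),(427,262)]];print('base',np.linalg.norm(b[1]-b[0]),np.degrees(np.arctan2(*(b[1]-b[0])[::-1])))
print('collar',at_z(c,P(396,309),.108),'diam',np.linalg.norm(at_z(c,P(285,309),.108)-at_z(c,P(507,309),.108)))
print('lid',at_z(c,P(392,296),.0975))
s=r.get_state();Rt=Rn.from_quat(s['eef_rot']).as_matrix();print(s['tool_pos'],np.degrees(np.arctan2(Rt[1,0],Rt[0,0])),s['q'].round(2))
E
```

```text
shaft [0.59980237 0.01430422] [np.float64(0.015), np.float64(0.0159), np.float64(0.0147), np.float64(0.0158)] [np.float64(172.4), np.float64(88.0), np.float64(-7.8), np.float64(-91.1)]
base 0.017308653146794 84.27989418425044
collar [0.59834322 0.0145365  0.108     ] diam 0.03706280053235846
lid [0.59798374 0.01421031 0.0975    ]
[ 0.61437179 -0.00148157  0.25419234] 152.75478207211452 [ 0.35  0.75 -0.79  1.56  0.59  1.08  0.5 ]
```

```bash
python3 -m jog '[{"wx":0,"wy":0,"wz":0.02,"dx":-0.05,"dy":0.15,"dz":0,"hand":0},{"wx":0,"wy":0,"wz":0.03,"dx":-0.05,"dy":0.15,"dz":0,"hand":0},{"wx":0,"wy":0,"wz":0,"dx":-0.05,"dy":0.15,"dz":0,"hand":0},{"wx":0,"wy":0,"wz":0,"dx":-0.05,"dy":0.15,"dz":-0.05,"hand":0},{"wx":0,"wy":0,"wz":0,"dx":-0.05,"dy":0.15,"dz":-0.06,"hand":0}]'
python3 -m jog '[{"wx":0,"wy":0,"wz":0,"dx":-0.05,"dy":0.15,"dz":-0.09,"hand":0},{"wx":0,"wy":0,"wz":0,"dx":-0.05,"dy":0.15,"dz":-0.09,"hand":0},{"wx":0,"wy":0,"wz":0,"dx":0,"dy":0,"dz":0,"hand":0},{"wx":0,"wy":0,"wz":0,"dx":0,"dy":0,"dz":0,"hand":0},{"wx":0,"wy":0,"wz":0,"dx":0,"dy":0,"dz":0,"hand":0}]'
python3 - <<'E'
from h import *
s=r.get_state();Rt=Rn.from_quat(s['eef_rot']).as_matrix();print(s['tool_pos'],np.degrees(np.arctan2(Rt[1,0],Rt[0,0])),s['q'].round(2))
c=r.camera_info('wrist');im=r.snapshot('wrist');np.save('w3.npy',im)
import pickle;pickle.dump(c,open('w3.pkl','wb'))
u,v=proj(c,(.510,.278,.04)).astype(int);print(u,v,proj(c,(.439,.30,.06)))
y0,x0=max(0,v-110),u-100;print(x0,y0)
cv2.imwrite('pics/w3.png',cv2.resize(im[y0:v+70,x0:x0+200,::-1],None,fx=3,fy=3,interpolation=2))
E
```

```text
clock: 3.75
tool_pos: [0.552, 0.1876, 0.2285]
eef_rot: [0.186, 0.982, 0.001, 0.002]
contact_force: [0.2, 1.1, -0.9]
opening: 1.005
finger_force: 0.0
clock: 4.17
tool_pos: [0.5299, 0.2535, 0.1861]
eef_rot: [0.186, 0.982, -0.0, 0.001]
contact_force: [0.2, -1.3, -0.2]
opening: 1.0
finger_force: 0.0
[0.52993483 0.25354243 0.18611984] 158.5072134542896 [-0.12  0.8  -0.74  1.72  0.67  0.89  0.05]
273 150 [269.57981227  69.55952953]
173 40
```

View pics/w3.png

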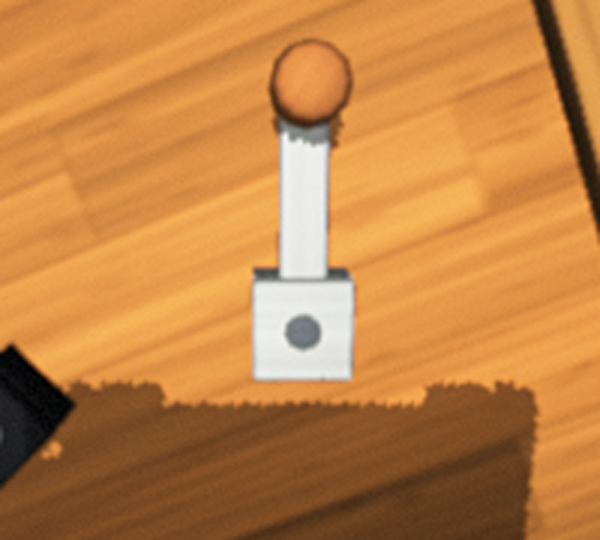

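The hub top spans crop (253,280) to (353,380), centred at (303,331). The knob top is centred at (311,82).

```bash
python3 - <<'E'
from h import *
import pickle
c=pickle.load(open('w3.pkl','rb'))
P=lambda x,y:(173+(x-1)/3,40+(y-1)/3)
cor=[at_z(c,P(*p),.04)[:2] for p in [(253,280),(351,280),(353,379),(254,380)]]
h=np.mean(cor,0)
print('hub',h,[np.linalg.norm(cor[i]-cor[i-1]).round(4) for i in range(4)],[np.degrees(np.arctan2(*(cor[i]-cor[i-1])[::-1])).round(1) for i in range(4)])
k=at_z(c,P(311,82),.08)[:2]; print('knob',k,np.linalg.norm(k-h),np.degrees(np.arctan2(*(k-h)[::-1])))
s=r.get_state();d=np.r_[h,.0095]-s['tool_pos'];print('delta frac',d/.25)
E
```

```text
hub [0.50969908 0.27798443] [np.float64(0.0335), np.float64(0.0321), np.float64(0.0333), np.float64(0.0335)] [np.float64(159.0), np.float64(68.5), np.float64(-18.6), np.float64(-110.9)]
knob [0.44030253 0.30452148] 0.07429734617852195 159.07328249984602
delta frac [-0.08393943  0.10111049 -0.70686609]
```

```bash
python3 -m jog '[{"wx":0,"wy":0,"wz":0,"dx":-0.042,"dy":0.05,"dz":-0.05,"hand":0},{"wx":0,"wy":0,"wz":0,"dx":-0.042,"dy":0.05,"dz":-0.1,"hand":0},{"wx":0,"wy":0,"wz":0,"dx":0,"dy":0,"dz":-0.13,"hand":0},{"wx":0,"wy":0,"wz":0,"dx":0,"dy":0,"dz":-0.13,"hand":0},{"wx":0,"wy":0,"wz":0,"dx":0,"dy":0,"dz":-0.1,"hand":0}]'
python3 -m jog '[{"wx":0,"wy":0,"wz":0,"dx":0,"dy":0,"dz":0,"hand":0},{"wx":0,"wy":0,"wz":0,"dx":0,"dy":0,"dz":0,"hand":0}]'
```

```text
clock: 4.63
tool_pos: [0.51, 0.2768, 0.0567]
eef_rot: [0.188, 0.982, -0.001, 0.001]
contact_force: [0.1, -0.8, -0.8]
opening: 1.001
finger_force: 0.0
clock: 4.8
tool_pos: [0.5096, 0.2774, 0.0579]
eef_rot: [0.188, 0.982, -0.001, -0.0]
contact_force: [0.3, 0.9, 0.7]
opening: 0.998
finger_force: 0.0
```

```bash
python3 -m jog '[{"wx":0,"wy":0,"wz":0,"dx":0,"dy":0,"dz":-0.08,"hand":0},{"wx":0,"wy":0,"wz":0,"dx":0,"dy":0,"dz":-0.07,"hand":0},{"wx":0,"wy":0,"wz":0,"dx":0,"dy":0,"dz":-0.04,"hand":0},{"wx":0,"wy":0,"wz":0,"dx":0,"dy":0,"dz":0,"hand":0},{"wx":0,"wy":0,"wz":0,"dx":0,"dy":0,"dz":0,"hand":0.5}]' 30
python3 -m jog '[{"wx":0,"wy":0,"wz":0,"dx":0,"dy":0,"dz":0,"hand":1},{"wx":0,"wy":0,"wz":0,"dx":0,"dy":0,"dz":0,"hand":1},{"wx":0,"wy":0,"wz":0,"dx":0,"dy":0,"dz":0,"hand":1},{"wx":0,"wy":0,"wz":0,"dx":0,"dy":0,"dz":0,"hand":1},{"wx":0,"wy":0,"wz":0,"dx":0,"dy":0,"dz":0,"hand":1}]'
python3 -m jog '[{"wx":0,"wy":0,"wz":0,"dx":0,"dy":0,"dz":0,"hand":1},{"wx":0,"wy":0,"wz":0,"dx":0,"dy":0,"dz":0,"hand":1},{"wx":0,"wy":0,"wz":0,"dx":0,"dy":0,"dz":0,"hand":1}]'
```

```text
clock: 5.22
tool_pos: [0.5099, 0.2793, 0.0115]
eef_rot: [0.187, 0.982, 0.001, 0.001]
contact_force: [-0.6, -1.0, -0.4]
opening: 0.949
finger_force: 0.0
clock: 5.63
tool_pos: [0.5092, 0.2792, 0.0106]
eef_rot: [0.187, 0.982, 0.0, 0.0]
contact_force: [-0.1, 0.5, -0.2]
opening: 0.571
finger_force: 0.0
clock: 5.88
tool_pos: [0.5088, 0.2787, 0.0102]
eef_rot: [0.187, 0.982, -0.0, -0.0]
contact_force: [-0.2, -0.7, 1.0]
opening: 0.384
finger_force: 30.0
```

Gripped at 33.8 mm, which matches the hub. Next: lift, carry over the mill and turn by +16.5°.

```bash
python3 -m jog '[{"wx":0,"wy":0,"wz":0,"dx":0,"dy":0,"dz":0.08,"hand":1},{"wx":0,"wy":0,"wz":0,"dx":0,"dy":0,"dz":0.15,"hand":1},{"wx":0,"wy":0,"wz":0,"dx":0,"dy":0,"dz":0.15,"hand":1},{"wx":0,"wy":0,"wz":0,"dx":0,"dy":0,"dz":0.15,"hand":1},{"wx":0,"wy":0,"wz":0,"dx":0,"dy":0,"dz":0.15,"hand":1}]'
python3 -m jog '[{"wx":0,"wy":0,"wz":0.018,"dx":0.045,"dy":-0.132,"dz":0,"hand":1},{"wx":0,"wy":0,"wz":0.018,"dx":0.045,"dy":-0.132,"dz":0,"hand":1},{"wx":0,"wy":0,"wz":0.018,"dx":0.045,"dy":-0.132,"dz":0,"hand":1},{"wx":0,"wy":0,"wz":0.018,"dx":0.045,"dy":-0.132,"dz":0,"hand":1},{"wx":0,"wy":0,"wz":0.018,"dx":0.045,"dy":-0.132,"dz":0,"hand":1}]'
python3 -m jog '[{"wx":0,"wy":0,"wz":0.018,"dx":0.045,"dy":-0.132,"dz":0,"hand":1},{"wx":0,"wy":0,"wz":0.018,"dx":0.045,"dy":-0.132,"dz":0,"hand":1},{"wx":0,"wy":0,"wz":0.018,"dx":0.045,"dy":-0.132,"dz":0,"hand":1},{"wx":0,"wy":0,"wz":0,"dx":0,"dy":0,"dz":0,"hand":1},{"wx":0,"wy":0,"wz":0,"dx":0,"dy":0,"dz":0,"hand":1}]'
python3 - <<'E'
from h import *
s=r.get_state();Rt=Rn.from_quat(s['eef_rot']).as_matrix();print(s['tool_pos'],np.degrees(np.arctan2(Rt[1,0],Rt[0,0])),np.degrees(np.arccos(-Rt[2,2])),s['q'].round(2),s['contact_force'])
c=r.camera_info('wrist');im=r.snapshot('wrist')
cv2.imwrite('pics/w4.png',im[...,::-1])
import pickle;pickle.dump(c,open('w4.pkl','wb'))
m=r.masks_of('side','mill')
E
```

```text
clock: 6.3
tool_pos: [0.5083, 0.2785, 0.1814]
eef_rot: [0.187, 0.982, -0.001, -0.001]
contact_force: [0.1, 0.8, -2.9]
opening: 0.385
finger_force: 30.0
clock: 6.72
tool_pos: [0.5652, 0.112, 0.1798]
eef_rot: [0.097, 0.995, -0.0, -0.0]
contact_force: [0.8, 0.6, -3.5]
opening: 0.383
finger_force: 30.0
clock: 7.13
tool_pos: [0.599, 0.0113, 0.179]
eef_rot: [0.047, 0.999, -0.001, -0.001]
contact_force: [0.4, 1.6, -2.5]
opening: 0.388
finger_force: 30.0
[0.59899275 0.0113285  0.17899894] 174.6122562817711 0.13258932850236918 [ 0.35  0.85 -0.84  1.68  0.75  0.96  0.7 ] [ 0.35475837  1.56202308 -2.45008576]
```

View pics/w4.png

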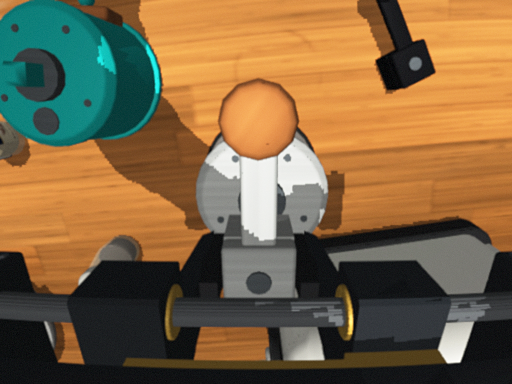

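The wrist view shows the crank held square over the mill, hub at (258,270) and knob at (258,120). I'll centre it and descend.

```bash
python3 -m jog '[{"wx":0,"wy":0,"wz":0,"dx":-0.004,"dy":0.012,"dz":-0.05,"hand":1},{"wx":0,"wy":0,"wz":0,"dx":0,"dy":0,"dz":-0.05,"hand":1},{"wx":0,"wy":0,"wz":0,"dx":0,"dy":0,"dz":-0.03,"hand":1},{"wx":0,"wy":0,"wz":0,"dx":0,"dy":0,"dz":0,"hand":1},{"wx":0,"wy":0,"wz":0,"dx":0,"dy":0,"dz":0,"hand":1}]'
python3 - <<'E'
from h import *
s=r.get_state();print(s['tool_pos'],s['contact_force'])
E
```

```text
clock: 7.65
tool_pos: [0.5973, 0.0185, 0.1467]
eef_rot: [0.043, 0.999, -0.0, -0.001]
contact_force: [0.5, 0.0, -1.8]
opening: 0.387
finger_force: 30.0
[0.59731193 0.01846523 0.14670505] [ 0.51908003  0.04516877 -1.83823961]
```

```bash
python3 -m jog '[{"wx":0,"wy":0,"wz":0,"dx":0.003,"dy":-0.015,"dz":0,"hand":1},{"wx":0,"wy":0,"wz":0,"dx":0,"dy":0,"dz":-0.015,"hand":1},{"wx":0,"wy":0,"wz":0,"dx":0,"dy":0,"dz":-0.015,"hand":1},{"wx":0,"wy":0,"wz":0,"dx":0,"dy":0,"dz":0,"hand":1},{"wx":0,"wy":0,"wz":0,"dx":0,"dy":0,"dz":0,"hand":1}]'
```

```text
clock: 8.07
tool_pos: [0.5986, 0.0142, 0.1401]
eef_rot: [0.044, 0.999, -0.0, -0.0]
contact_force: [0.9, -0.3, -2.0]
opening: 0.383
finger_force: 30.0
```

Centred, with no contact yet. Keep descending and watch the force.

```bash
python3 -m jog '[{"wx":0,"wy":0,"wz":0,"dx":0,"dy":0,"dz":-0.012,"hand":1},{"wx":0,"wy":0,"wz":0,"dx":0,"dy":0,"dz":-0.012,"hand":1},{"wx":0,"wy":0,"wz":0,"dx":0,"dy":0,"dz":-0.012,"hand":1},{"wx":0,"wy":0,"wz":0,"dx":0,"dy":0,"dz":0,"hand":1}]'
```

```text
clock: 8.4
tool_pos: [0.5983, 0.0142, 0.1305]
eef_rot: [0.044, 0.999, -0.0, -0.001]
contact_force: [0.2, -0.4, -2.5]
opening: 0.382
finger_force: 30.0
```

```bash
python3 -m jog '[{"wx":0,"wy":0,"wz":0,"dx":0,"dy":0,"dz":-0.015,"hand":1},{"wx":0,"wy":0,"wz":0,"dx":0,"dy":0,"dz":-0.012,"hand":1},{"wx":0,"wy":0,"wz":0,"dx":0,"dy":0,"dz":-0.012,"hand":1},{"wx":0,"wy":0,"wz":0,"dx":0,"dy":0,"dz":-0.008,"hand":1},{"wx":0,"wy":0,"wz":0,"dx":0,"dy":0,"dz":0,"hand":1}]'
```

```text
clock: 8.82
tool_pos: [0.5986, 0.0142, 0.1189]
eef_rot: [0.044, 0.999, -0.0, -0.0]
contact_force: [0.1, -0.7, -2.1]
opening: 0.383
finger_force: 30.0
```

```bash
python3 -m jog '[{"wx":0,"wy":0,"wz":0,"dx":0,"dy":0,"dz":-0.006,"hand":1},{"wx":0,"wy":0,"wz":0,"dx":0,"dy":0,"dz":-0.006,"hand":1},{"wx":0,"wy":0,"wz":0,"dx":0,"dy":0,"dz":0,"hand":1}]'
```

```text
clock: 9.07
tool_pos: [0.5988, 0.0144, 0.1182]
eef_rot: [0.044, 0.999, -0.0, 0.0]
contact_force: [-4.6, -2.0, 8.9]
opening: 0.383
finger_force: 30.0
```

Seated: the hub's underside is at 108 mm and the contact force has risen to 9 N. I'll release and rise above the knob, and check the toaster's clearance to the winding circle.

```bash
python3 -m jog '[{"wx":0,"wy":0,"wz":0,"dx":0,"dy":0,"dz":0.004,"hand":0},{"wx":0,"wy":0,"wz":0,"dx":0,"dy":0,"dz":0,"hand":0},{"wx":0,"wy":0,"wz":0,"dx":0,"dy":0,"dz":0,"hand":0},{"wx":0,"wy":0,"wz":0,"dx":0,"dy":0,"dz":0,"hand":0},{"wx":0,"wy":0,"wz":0,"dx":0,"dy":0,"dz":0,"hand":0}]' 20
python3 -m jog '[{"wx":0,"wy":0,"wz":0,"dx":0,"dy":0,"dz":0.08,"hand":0},{"wx":0,"wy":0,"wz":0,"dx":0,"dy":0,"dz":0.13,"hand":0},{"wx":0,"wy":0,"wz":0,"dx":0,"dy":0,"dz":0.13,"hand":0},{"wx":0,"wy":0,"wz":0,"dx":0,"dy":0,"dz":0.02,"hand":0},{"wx":0,"wy":0,"wz":0,"dx":0,"dy":0,"dz":0,"hand":0}]'
python3 - <<'E'
from h import *
import pickle
c=pickle.load(open('w4.pkl','rb'))
for p in [(325,240),(470,224),(495,245)]: print('toaster base',at_z(c,p,.01).round(3))
c=r.camera_info('side');s=r.snapshot('side');w=r.snapshot('wrist')
for X in [(.66,.02),(.66,.1),(.68,.15)]:
  for z in (0,.2): print(X,z,proj(c,X+(z,)).round(0))
a=cv2.resize(s[130:290,70:270,::-1],None,fx=2.5,fy=2.5,interpolation=2)
b=cv2.resize(w[...,::-1],(300,225));b=np.vstack([b,np.zeros((175,300,3),np.uint8)])
cv2.imwrite('pics/s5.png',np.hstack([a,b]))
s=r.get_state();print(s['tool_pos'])
E
```

```text
clock: 9.48
tool_pos: [0.5989, 0.0144, 0.1174]
eef_rot: [0.044, 0.999, 0.0, 0.0]
contact_force: [-0.2, -0.3, 0.7]
opening: 0.736
finger_force: 0.0
clock: 9.9
tool_pos: [0.6002, 0.015, 0.2097]
eef_rot: [0.044, 0.999, 0.001, 0.002]
contact_force: [-0.2, 0.2, -0.5]
opening: 1.002
finger_force: 0.0
toaster base [0.69  0.082 0.01 ]
toaster base [0.687 0.261 0.01 ]
toaster base [0.721 0.3   0.01 ]
(0.66, 0.02) 0 [200. 231.]
(0.66, 0.02) 0.2 [193. 176.]
(0.66, 0.1) 0 [181. 247.]
(0.66, 0.1) 0.2 [171. 191.]
(0.68, 0.15) 0 [163. 255.]
(0.68, 0.15) 0.2 [151. 199.]
[0.59828606 0.01381236 0.20665906]
```

View pics/s5.png

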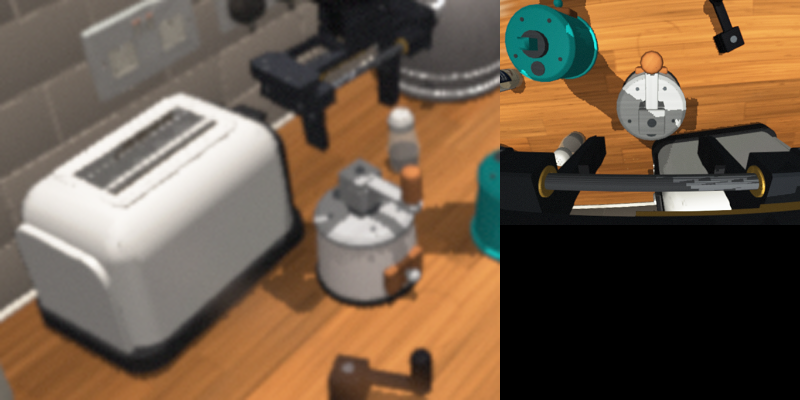

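The crank sits fully on the mill, arm flat over the lid in both views. The toaster is close behind, so I'll get its extent.

```bash
python3 - <<'E'
from h import *
c=r.camera_info('side');t=r.camera_info('top')
S=lambda x,y:(70+x/2.5,130+y/2.5)
for p in [(302,230),(150,372),(45,310)]: print('base',at_z(c,S(*p),0.01).round(3))
for p in [(222,153),(146,153)]: print('top base', [at_z(t,p,z).round(3) for z in(0.01,.2)])
# height: points on front upper rim in side view intersected with the plane x=.70
for p in [(270,120),(140,205),(200,165),(130,215)]:
    o,d=ray(c,S(*p)); print('rim at x=.70',(o+d*(.70-o[0])/d[0]).round(3))
E
```

```text
base [0.7   0.014 0.01 ]
base [0.683 0.262 0.01 ]
base [0.845 0.267 0.01 ]
top base [array([0.679, 0.007, 0.01 ]), array([ 0.645, -0.01 ,  0.2  ])]
top base [array([0.689, 0.302, 0.01 ]), array([0.654, 0.246, 0.2  ])]
rim at x=.70 [0.7   0.037 0.187]
rim at x=.70 [0.7   0.211 0.191]
rim at x=.70 [0.7   0.136 0.19 ]
rim at x=.70 [0.7   0.224 0.188]
```

The toaster tops out at about 0.19–0.2 m with its front at x ≈ 0.685, so I'll turn the tool a further 22° to keep the fingers clear. Now I'll move above the knob.

```bash
python3 -m jog '[{"wx":0,"wy":0,"wz":0.05,"dx":-0.07,"dy":0.007,"dz":0,"hand":0},{"wx":0,"wy":0,"wz":0.05,"dx":-0.08,"dy":0.007,"dz":0,"hand":0},{"wx":0,"wy":0,"wz":0.05,"dx":-0.08,"dy":0.007,"dz":0,"hand":0},{"wx":0,"wy":0,"wz":0.04,"dx":-0.065,"dy":0.007,"dz":0,"hand":0},{"wx":0,"wy":0,"wz":0,"dx":0,"dy":0,"dz":0,"hand":0}]'
python3 -m jog '[{"wx":0,"wy":0,"wz":0,"dx":0,"dy":0,"dz":0,"hand":0},{"wx":0,"wy":0,"wz":0,"dx":0,"dy":0,"dz":0,"hand":0}]'
python3 - <<'E'
from h import *
s=r.get_state();print(s['tool_pos'],s['q'].round(2))
for n in('side','top'):
    r.snapshot(n);c=r.camera_info(n);print(proj(c,(.5246,.0209,.167)),[(round(x['p'],2),np.round(x['bbox']).tolist()) for x in r.search_frame(n,'knob_mid')])
E
```

```text
clock: 10.42
tool_pos: [0.5207, 0.0209, 0.2056]
eef_rot: [-0.148, 0.989, -0.0, -0.003]
contact_force: [0.3, 0.8, -0.6]
opening: 1.0
finger_force: 0.0
clock: 10.58
tool_pos: [0.5256, 0.021, 0.2067]
eef_rot: [-0.144, 0.99, 0.0, -0.0]
contact_force: [0.4, 0.0, 0.5]
opening: 1.002
finger_force: 0.0
[0.52556889 0.02096614 0.20665662] [ 0.43  0.77 -0.97  1.88  0.79  0.94  0.94]
[234.16687332 203.90805147] [(0.55, [233.0, 266.0, 241.0, 282.0]), (0.48, [231.0, 199.0, 237.0, 214.0]), (0.45, [296.0, 244.0, 305.0, 256.0])]
[214.48203461 190.14509838] [(0.22, [211.0, 164.0, 225.0, 176.0])]
```

The side view's knob box, centred at (234,206), matches the prediction. Descend and grip the knob gently.

```bash
python3 -m jog '[{"wx":0,"wy":0,"wz":0,"dx":-0.003,"dy":0,"dz":-0.09,"hand":0},{"wx":0,"wy":0,"wz":0,"dx":0,"dy":0,"dz":-0.07,"hand":0.5},{"wx":0,"wy":0,"wz":0,"dx":0,"dy":0,"dz":-0.027,"hand":1},{"wx":0,"wy":0,"wz":0,"dx":0,"dy":0,"dz":0,"hand":1},{"wx":0,"wy":0,"wz":0,"dx":0,"dy":0,"dz":0,"hand":1}]' 15
python3 -m jog '[{"wx":0,"wy":0,"wz":0,"dx":0,"dy":0,"dz":0,"hand":1},{"wx":0,"wy":0,"wz":0,"dx":0,"dy":0,"dz":0,"hand":1},{"wx":0,"wy":0,"wz":0,"dx":0,"dy":0,"dz":0,"hand":1},{"wx":0,"wy":0,"wz":0,"dx":0,"dy":0,"dz":0,"hand":1},{"wx":0,"wy":0,"wz":0,"dx":0,"dy":0,"dz":0,"hand":1}]'
python3 - <<'E'
from h import *
s=r.get_state();print(s['tool_pos'],s['contact_force'],s['finger_force'],s['opening']*88)
C=np.array([.5993,.0144]);a=np.radians(175)
for k in range(24):
    b=a-np.radians(15);d=.075*np.array([np.cos(b)-np.cos(a),np.sin(b)-np.sin(a)])/.25;print(k,round(np.degrees(b)),d.round(3),(C+.075*np.array([np.cos(b),np.sin(b)])).round(4));a=b
E
```

```text
clock: 11.2
tool_pos: [0.5245, 0.0216, 0.1609]
eef_rot: [-0.146, 0.989, 0.0, 0.0]
contact_force: [-0.1, 0.1, 0.3]
opening: 0.721
finger_force: 0.0
clock: 11.62
tool_pos: [0.5245, 0.0213, 0.1611]
eef_rot: [-0.146, 0.989, -0.0, 0.0]
contact_force: [-0.0, 0.2, -0.2]
opening: 0.341
finger_force: 0.0
[0.52445514 0.02129806 0.16110078] [-0.00056919  0.24460048 -0.20197738] 0.0 30.046061790270144
0 160 [0.017 0.076] [0.5288 0.0401]
1 145 [0.036 0.069] [0.5379 0.0574]
2 130 [0.053 0.058] [0.5511 0.0719]
3 115 [0.066 0.042] [0.5676 0.0824]
4 100 [0.075 0.024] [0.5863 0.0883]
5 85 [0.078 0.003] [0.6058 0.0891]
6 70 [ 0.076 -0.017] [0.625  0.0849]
7 55 [ 0.069 -0.036] [0.6423 0.0758]
8 40 [ 0.058 -0.053] [0.6568 0.0626]
9 25 [ 0.042 -0.066] [0.6673 0.0461]
10 10 [ 0.024 -0.075] [0.6732 0.0274]
11 -5 [ 0.003 -0.078] [0.674  0.0079]
12 -20 [-0.017 -0.076] [ 0.6698 -0.0113]
13 -35 [-0.036 -0.069] [ 0.6607 -0.0286]
14 -50 [-0.053 -0.058] [ 0.6475 -0.0431]
15 -65 [-0.066 -0.042] [ 0.631  -0.0536]
16 -80 [-0.075 -0.024] [ 0.6123 -0.0595]
17 -95 [-0.078 -0.003] [ 0.5928 -0.0603]
18 -110 [-0.076  0.017] [ 0.5736 -0.0561]
19 -125 [-0.069  0.036] [ 0.5563 -0.047 ]
20 -140 [-0.058  0.053] [ 0.5418 -0.0338]
21 -155 [-0.042  0.066] [ 0.5313 -0.0173]
22 -170 [-0.024  0.075] [0.5254 0.0014]
23 -185 [-0.003  0.078] [0.5246 0.0209]
```

```bash
python3 -m jog '[{"wx":0,"wy":0,"wz":0,"dx":0,"dy":0,"dz":0,"hand":1},{"wx":0,"wy":0,"wz":0,"dx":0,"dy":0,"dz":0,"hand":1},{"wx":0,"wy":0,"wz":0,"dx":0,"dy":0,"dz":0,"hand":1}]'
python3 -m jog '[{"wx":0,"wy":0,"wz":0,"dx":0.017,"dy":0.076,"dz":0,"hand":1},{"wx":0,"wy":0,"wz":0,"dx":0.036,"dy":0.069,"dz":0,"hand":1},{"wx":0,"wy":0,"wz":0,"dx":0,"dy":0,"dz":0,"hand":1},{"wx":0,"wy":0,"wz":0,"dx":0,"dy":0,"dz":0,"hand":1}]'
```

```text
clock: 11.87
tool_pos: [0.5242, 0.0213, 0.1608]
eef_rot: [-0.146, 0.989, 0.0, -0.0]
contact_force: [-1.6, -0.3, 0.9]
opening: 0.254
finger_force: 15.0
clock: 12.2
tool_pos: [0.5376, 0.0584, 0.1607]
eef_rot: [-0.146, 0.989, 0.0, 0.0]
contact_force: [-0.5, 0.3, 1.1]
opening: 0.261
finger_force: 15.0
```

The crank is turning with low force, at radius 75.8 mm. Continue winding.

```bash
python3 -m jog '[{"wx":0,"wy":0,"wz":0,"dx":0.053,"dy":0.056,"dz":0,"hand":1},{"wx":0,"wy":0,"wz":0,"dx":0.066,"dy":0.042,"dz":0,"hand":1},{"wx":0,"wy":0,"wz":0,"dx":0.075,"dy":0.024,"dz":0,"hand":1},{"wx":0,"wy":0,"wz":0,"dx":0.078,"dy":0.003,"dz":0,"hand":1},{"wx":0,"wy":0,"wz":0,"dx":0.076,"dy":-0.017,"dz":0,"hand":1}]'
python3 -m jog '[{"wx":0,"wy":0,"wz":0,"dx":0.069,"dy":-0.036,"dz":0,"hand":1},{"wx":0,"wy":0,"wz":0,"dx":0.058,"dy":-0.053,"dz":0,"hand":1},{"wx":0,"wy":0,"wz":0,"dx":0.042,"dy":-0.066,"dz":0,"hand":1},{"wx":0,"wy":0,"wz":0,"dx":0,"dy":0,"dz":0,"hand":1}]'
```

```text
clock: 12.62
tool_pos: [0.6235, 0.0847, 0.1604]
eef_rot: [-0.146, 0.989, -0.0, -0.002]
contact_force: [-2.8, -1.3, -0.0]
opening: 0.256
finger_force: 15.0
clock: 12.95
tool_pos: [0.6686, 0.0412, 0.1601]
eef_rot: [-0.142, 0.99, -0.001, 0.0]
contact_force: [1.6, -1.4, 1.9]
opening: 0.258
finger_force: 15.0
```

```bash
python3 -m jog '[{"wx":0,"wy":0,"wz":0,"dx":0.024,"dy":-0.075,"dz":0,"hand":1},{"wx":0,"wy":0,"wz":0,"dx":0.003,"dy":-0.078,"dz":0,"hand":1},{"wx":0,"wy":0,"wz":0,"dx":-0.017,"dy":-0.076,"dz":0,"hand":1},{"wx":0,"wy":0,"wz":0,"dx":-0.036,"dy":-0.069,"dz":0,"hand":1},{"wx":0,"wy":0,"wz":0,"dx":-0.053,"dy":-0.058,"dz":0,"hand":1}]'
python3 -m jog '[{"wx":0,"wy":0,"wz":0,"dx":-0.066,"dy":-0.042,"dz":0,"hand":1},{"wx":0,"wy":0,"wz":0,"dx":-0.075,"dy":-0.024,"dz":0,"hand":1},{"wx":0,"wy":0,"wz":0,"dx":-0.078,"dy":-0.003,"dz":0,"hand":1},{"wx":0,"wy":0,"wz":0,"dx":-0.076,"dy":0.017,"dz":0,"hand":1},{"wx":0,"wy":0,"wz":0,"dx":0,"dy":0,"dz":0,"hand":1}]'
```

```text
clock: 13.37
tool_pos: [0.6475, -0.0431, 0.1611]
eef_rot: [-0.145, 0.989, 0.001, 0.002]
contact_force: [1.2, 1.7, -0.1]
opening: 0.26
finger_force: 15.0
clock: 13.78
tool_pos: [0.5693, -0.0559, 0.161]
eef_rot: [-0.147, 0.989, -0.0, -0.002]
contact_force: [-1.6, 0.0, 0.7]
opening: 0.256
finger_force: 15.0
```

```bash
python3 -m jog '[{"wx":0,"wy":0,"wz":0,"dx":-0.069,"dy":0.036,"dz":0,"hand":1},{"wx":0,"wy":0,"wz":0,"dx":-0.058,"dy":0.053,"dz":0,"hand":1},{"wx":0,"wy":0,"wz":0,"dx":-0.042,"dy":0.066,"dz":0,"hand":1},{"wx":0,"wy":0,"wz":0,"dx":-0.024,"dy":0.075,"dz":0,"hand":1},{"wx":0,"wy":0,"wz":0,"dx":-0.003,"dy":0.078,"dz":0,"hand":1}]'
python3 -m jog '[{"wx":0,"wy":0,"wz":0,"dx":0,"dy":0,"dz":0,"hand":1},{"wx":0,"wy":0,"wz":0,"dx":0,"dy":0,"dz":0,"hand":1},{"wx":0,"wy":0,"wz":0,"dx":0,"dy":0,"dz":0,"hand":1}]'
```

```text
clock: 14.2
tool_pos: [0.5228, 0.0198, 0.1607]
eef_rot: [-0.145, 0.989, -0.001, -0.001]
contact_force: [1.8, -1.7, -0.0]
opening: 0.256
finger_force: 15.0
clock: 14.45
tool_pos: [0.5234, 0.0203, 0.1605]
eef_rot: [-0.146, 0.989, -0.0, -0.001]
contact_force: [-4.4, -0.0, 4.9]
opening: 0.256
finger_force: 15.0
```

One turn is done with forces under 7 N. Second turn, with a 1 mm correction.

```bash
python3 -m jog '[{"wx":0,"wy":0,"wz":0,"dx":0.021,"dy":0.078,"dz":0,"hand":1},{"wx":0,"wy":0,"wz":0,"dx":0.036,"dy":0.069,"dz":0,"hand":1},{"wx":0,"wy":0,"wz":0,"dx":0.053,"dy":0.058,"dz":0,"hand":1},{"wx":0,"wy":0,"wz":0,"dx":0.066,"dy":0.042,"dz":0,"hand":1},{"wx":0,"wy":0,"wz":0,"dx":0.075,"dy":0.024,"dz":0,"hand":1}]'
python3 -m jog '[{"wx":0,"wy":0,"wz":0,"dx":0.078,"dy":0.003,"dz":0,"hand":1},{"wx":0,"wy":0,"wz":0,"dx":0.076,"dy":-0.017,"dz":0,"hand":1},{"wx":0,"wy":0,"wz":0,"dx":0.069,"dy":-0.036,"dz":0,"hand":1},{"wx":0,"wy":0,"wz":0,"dx":0.058,"dy":-0.053,"dz":0,"hand":1},{"wx":0,"wy":0,"wz":0,"dx":0.042,"dy":-0.066,"dz":0,"hand":1}]'
```

```text
clock: 14.87
tool_pos: [0.5867, 0.0882, 0.1604]
eef_rot: [-0.146, 0.989, -0.0, -0.001]
contact_force: [-1.9, -1.8, -0.3]
opening: 0.254
finger_force: 15.0
clock: 15.28
tool_pos: [0.6676, 0.045, 0.1597]
eef_rot: [-0.145, 0.989, 0.0, -0.002]
contact_force: [-4.9, 0.2, -0.0]
opening: 0.258
finger_force: 15.0
```

```bash
python3 -m jog '[{"wx":0,"wy":0,"wz":0,"dx":0.024,"dy":-0.075,"dz":0,"hand":1},{"wx":0,"wy":0,"wz":0,"dx":0.003,"dy":-0.078,"dz":0,"hand":1},{"wx":0,"wy":0,"wz":0,"dx":-0.017,"dy":-0.076,"dz":0,"hand":1},{"wx":0,"wy":0,"wz":0,"dx":-0.036,"dy":-0.069,"dz":0,"hand":1},{"wx":0,"wy":0,"wz":0,"dx":-0.053,"dy":-0.058,"dz":0,"hand":1}]'
python3 -m jog '[{"wx":0,"wy":0,"wz":0,"dx":-0.066,"dy":-0.042,"dz":0,"hand":1},{"wx":0,"wy":0,"wz":0,"dx":-0.075,"dy":-0.024,"dz":0,"hand":1},{"wx":0,"wy":0,"wz":0,"dx":-0.078,"dy":-0.003,"dz":0,"hand":1},{"wx":0,"wy":0,"wz":0,"dx":-0.076,"dy":0.017,"dz":0,"hand":1},{"wx":0,"wy":0,"wz":0,"dx":0,"dy":0,"dz":0,"hand":1}]'
```

```text
clock: 15.7
tool_pos: [0.6482, -0.0437, 0.1603]
eef_rot: [-0.144, 0.99, 0.002, 0.0]
contact_force: [-1.3, 5.1, 0.2]
opening: 0.256
finger_force: 15.1
clock: 16.12
tool_pos: [0.5718, -0.0572, 0.1607]
eef_rot: [-0.146, 0.989, -0.0, -0.001]
contact_force: [0.1, 0.0, 0.8]
opening: 0.256
finger_force: 15.0
```

Finish the second turn and add about 75° to cover the socket play.

```bash
python3 -m jog '[{"wx":0,"wy":0,"wz":0,"dx":-0.069,"dy":0.036,"dz":0,"hand":1},{"wx":0,"wy":0,"wz":0,"dx":-0.058,"dy":0.053,"dz":0,"hand":1},{"wx":0,"wy":0,"wz":0,"dx":-0.042,"dy":0.066,"dz":0,"hand":1},{"wx":0,"wy":0,"wz":0,"dx":-0.024,"dy":0.075,"dz":0,"hand":1},{"wx":0,"wy":0,"wz":0,"dx":-0.003,"dy":0.078,"dz":0,"hand":1}]'
python3 -m jog '[{"wx":0,"wy":0,"wz":0,"dx":0.019,"dy":0.077,"dz":0,"hand":1},{"wx":0,"wy":0,"wz":0,"dx":0.036,"dy":0.069,"dz":0,"hand":1},{"wx":0,"wy":0,"wz":0,"dx":0.053,"dy":0.058,"dz":0,"hand":1},{"wx":0,"wy":0,"wz":0,"dx":0.066,"dy":0.042,"dz":0,"hand":1},{"wx":0,"wy":0,"wz":0,"dx":0.075,"dy":0.024,"dz":0,"hand":1}]'
python3 -m jog '[{"wx":0,"wy":0,"wz":0,"dx":0,"dy":0,"dz":0,"hand":1},{"wx":0,"wy":0,"wz":0,"dx":0,"dy":0,"dz":0,"hand":1},{"wx":0,"wy":0,"wz":0,"dx":0,"dy":0,"dz":0,"hand":1}]'
```

```text
clock: 16.53
tool_pos: [0.5229, 0.0183, 0.1604]
eef_rot: [-0.144, 0.99, -0.003, -0.003]
contact_force: [-4.7, -2.6, 5.7]
opening: 0.258
finger_force: 15.0
clock: 16.95
tool_pos: [0.5883, 0.0884, 0.1606]
eef_rot: [-0.146, 0.989, -0.001, -0.001]
contact_force: [-0.9, -3.8, 1.3]
opening: 0.254
finger_force: 15.0
clock: 17.2
tool_pos: [0.5877, 0.0883, 0.1607]
eef_rot: [-0.145, 0.989, 0.0, 0.0]
contact_force: [0.7, -0.5, 1.5]
opening: 0.255
finger_force: 15.0
```

```bash
python3 -m jog '[{"wx":0,"wy":0,"wz":0,"dx":0,"dy":0,"dz":0,"hand":0.5},{"wx":0,"wy":0,"wz":0,"dx":0,"dy":0,"dz":0,"hand":0.5},{"wx":0,"wy":0,"wz":0,"dx":0,"dy":0,"dz":0,"hand":0.5},{"wx":0,"wy":0,"wz":0,"dx":0,"dy":0,"dz":0,"hand":0.5},{"wx":0,"wy":0,"wz":0,"dx":0,"dy":0,"dz":0,"hand":0.5}]'
python3 -m jog '[{"wx":0,"wy":0,"wz":0,"dx":0,"dy":0,"dz":0.06,"hand":0.5},{"wx":0,"wy":0,"wz":0,"dx":0,"dy":0,"dz":0.1,"hand":0.5},{"wx":0,"wy":0,"wz":0,"dx":0,"dy":0,"dz":0.13,"hand":0.5},{"wx":0,"wy":0,"wz":0,"dx":0,"dy":0,"dz":0.13,"hand":0.5},{"wx":0,"wy":0,"wz":0,"dx":-0.1,"dy":0,"dz":0.05,"hand":0.5}]'
python3 -m jog '[{"wx":0,"wy":0,"wz":0,"dx":-0.15,"dy":0,"dz":0,"hand":0.5},{"wx":0,"wy":0,"wz":0,"dx":-0.15,"dy":0,"dz":0,"hand":0.5},{"wx":0,"wy":0,"wz":0,"dx":-0.1,"dy":0,"dz":0,"hand":0.5},{"wx":0,"wy":0,"wz":0,"dx":0,"dy":0,"dz":0,"hand":0.5},{"wx":0,"wy":0,"wz":0,"dx":0,"dy":0,"dz":0,"hand":0.5}]'
python3 - <<'E'
from h import *
w=r.snapshot('wrist');s=r.snapshot('side')
cv2.imwrite('pics/end.png',np.hstack([cv2.resize(w[...,::-1],(400,300)),cv2.resize(s[130:286,170:378,::-1],(400,300),interpolation=2)]))
E
```

```text
clock: 17.62
tool_pos: [0.5872, 0.0886, 0.1607]
eef_rot: [-0.146, 0.989, -0.0, -0.0]
contact_force: [-0.3, -0.4, 0.4]
opening: 0.502
finger_force: 0.0
clock: 18.03
tool_pos: [0.5673, 0.0906, 0.2835]
eef_rot: [-0.144, 0.99, 0.002, 0.005]
contact_force: [1.0, 0.5, 0.6]
opening: 0.502
finger_force: 0.0
clock: 18.45
tool_pos: [0.462, 0.0888, 0.2795]
eef_rot: [-0.146, 0.989, -0.001, 0.001]
contact_force: [1.0, -0.7, 0.3]
opening: 0.498
finger_force: 0.0
```

View pics/end.png

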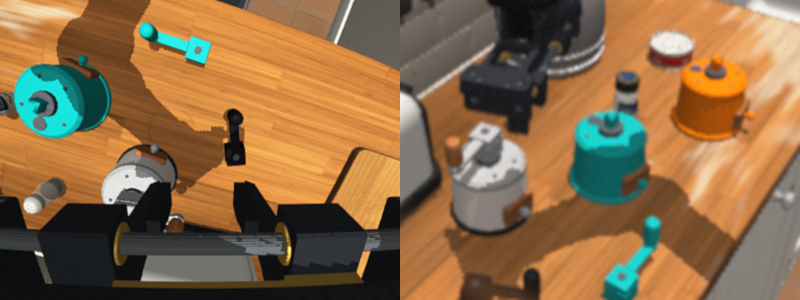

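The end picture shows the crank sitting on the white mill with its knob to the left, and the jar, tin and shaker standing. One last check of the hub's height by projection, then I hand in.

```bash
python3 - <<'E'
from h import *
c=r.camera_info('side')
print('measured hub top ~(215.8,198.6), knob top ~(198.4,201)')
for z in (0,.01,.024): print(z,proj(c,(.599,.0144,.148+z)).round(1),proj(c,(.5877,.0885,.188+z)).round(1))
E
```

```text
measured hub top ~(215.8,198.6), knob top ~(198.4,201)
0 [213.6 198.2] [196.9 202.7]
0.01 [213.3 195.2] [196.5 199.5]
0.024 [212.9 191.1] [195.9 195. ]
```

The measured hub height matches the seated case.

```bash
python3 -c "
from plant import r
print(r.finish_job())"
```

```text
the job is handed in; nothing more can be done
None
```

The steel crank is fully seated on the white mill and was wound clockwise about 2.2 turns, then released; the jar, tin and shaker were left standing, and the job was handed in at about 18.5 s.

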